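# Click the extension leg into its leg tube

### The job

Fit the loose square extension leg, button end down and button on the same side as the latch hole, into the upright leg tube, and slide it gently down until its sprung button pops out through the hole. Then give the leg a firm upward tug (about 15 N, and never force it beyond 25 N) to prove that it is locked, let go and leave it standing in the tube without disturbing the other things on the table.

Things in the scene. Friction and masses are not known exactly. Their poses are not given: they have to be found in the camera images.
- leg: Loose square aluminium tube, 30 x 30 mm and 170 mm long, topped by a black rubber foot 34 x 34 x 20 mm (190 mm in all); 0.28 to 0.52 kg; stands upright on the table, rubber foot up. Origin: centre of its lower end; z towards the rubber foot, x out of the face that has the button.
- leg_grip (a point): Point on the leg's centre line 155 mm above its lower end, just below the rubber foot: a good height to grip it by two opposite faces.
- button: Round-nosed steel button, 10 mm diameter, that slides in and out of the leg's +x face 22 mm above its lower end, pushed out by a spring (1.5 N when out, 3 N when in). Origin: tip of its nose: 26 mm from the leg's centre line (11 mm off the face) when out, about 16 mm when the tube's wall holds it in. Axes as the leg's.
- post: Upright square steel leg tube, fixed, walls 4 mm, on a 130 x 130 x 8 mm base plate. Origin: centre of the base's underside, on the table; z up. In its +x face is one square latch hole, 13 mm high, 14 mm wide, in a steel plate set by hand: the hole's centre is 45 to 75 mm above the table (not measured: see or feel it). With the button out in it, the leg has 3 mm of play and is locked both ways.
- mouth (a point): Centre of the leg tube's open top, 129 mm above the table. A flared collar 49 x 49 mm wide here narrows to the 33 x 33 mm bore 14 mm further down; it presses the button in as the leg goes down (up to about 10 N), then the leg drags with 2 to 5 N. Axes as the leg tube's.
- jar: Small glass jar with a steel cap, 64 mm wide and 85 mm high, bystander. Origin: centre of its underside.
- can: Steel can, 60 mm wide and 120 mm high, bystander. Origin: centre of its underside.
- wrench: Steel wrench lying flat on the table, bystander.
- carton: Cardboard carton 100 x 70 x 60 mm, bystander. Origin: centre of its underside.
Mind the look-alikes: they are no part of the job. Of the things that look like the post, the smaller one is meant.

How it is judged (in metres and radians):
On the way, in this order (a step that is already met when the one before it is completed fails the run):
1. the button has popped out through the hole of the leg tube (x of button in the frame of leg above 0.024 m and z of leg in the frame of post between 0.015 and 0.061 m and horizontal distance between leg and post below 0.005 m), for 0.2 s.
2. the leg is tugged upward so that the button bears on the hole's upper edge with more than 6 N (contact force between leg and latch_plate_c0 above 6 N and x of button in the frame of leg above 0.024 m), for 0.1 s.
At the end, for the whole second after the job is handed in: The leg stands released and at rest in the leg tube: centred within 5 mm, upright within 0.1 rad, its lower end 15 to 61 mm above the table, and the button fully out (tip more than 24 mm from the leg's centre line) through the hole (all of step 1 and angle between leg's own z axis and vertical below 0.1 rad and linear speed of leg below 0.02 m/s and contact force between leg and the fingers below 0.1 N); the robot touches nothing.
It fails at once if the leg, while the fingers touch it, is forced against the leg tube with more than 25 N (contact force between leg and post above 25 N and contact force between leg and the fingers above 0.5 N).
It fails at once if the leg is dropped or slammed into the leg tube (more than 80 N) (contact force between leg and post above 80 N).
It fails at once if a bystander is moved more than 30 mm (distance of any of jar, can, wrench, carton from where it was at the start of the episode above 0.03 m).
It also fails if it takes over 67 s, if anything falls off the work surface, if the arm or the gripper's body presses on something with over 40 N, if the wrist force passes 120 N, or if a joint passes its speed limit or range.

### The arm

A 6-joint arm with a two-finger parallel gripper is mounted at the origin on the work surface. World frame = base frame: x ahead of the robot, y to its left, z up, the work surface at z = 0. Lengths are in mm, angles in rad, forces in N, time in s.
With the tool pointing down it reaches from about 325 to 775 mm from the base axis. Payload 5.5 kg.
Tool frame: the origin (TCP) lies at the very end of the fingers, on their centre line; the grasp point (between the pads) lies 19 mm behind it (env.grip_point_offset is the z of the grasp point in the tool frame, in mm); z points along the fingers, y is the line along which they close (so a half turn about z gives the same grasp; the last joint's range is limited). The gripper opens to 85 mm and grips with 20 to 120 N. Pads are 22 mm wide; open, the fingers measure 114 mm over their backs; the gripper's body (76 mm by 85 mm) begins 54 mm behind the grasp point. The pads swing forward as they close: fully open they stand 13 mm farther back than shut.
Start: joints at [1.282, 0.091, 1.231, -0, 1.82, -0.057], TCP at [137.841, 583.966, 231.275] pointing down, gripper open.
Joint ranges: [-2.87, 2.87], [-0.86, 2.18], [0.17, 2.46], [-1.51, 4.65], [0.06, 2.69], [-2.65, 2.65]. Speed limits (rad/s): [2.57, 2.57, 3.01, 3.14, 3.14, 3.14].

### API

Orientations are given as [roll, pitch, yaw] about the fixed x, y, z axes, in that order (R = Rz(yaw) Ry(pitch) Rx(roll)).
In Python, from rig import env, telemetry, vision gives the robot as it stands. The module is installed in compiled form; this text tells all that it offers. Calls block until the motion is done:
- env.movep(position, orientation): joint-space move of the TCP to a pose.
- env.move_linear(position, ori=None, max_speed=150, contact_N=None): straight line of the TCP; ori=None keeps the orientation; max_speed is the mean speed in mm/s. With contact_N (N) it stops when the force on the tool has changed by that much, and returns True; else False.
- env.move_joints(angles): joint-space move.
- env.grip(opening, f_grip=None): finger opening in mm; f_grip is the grip in N (None keeps the last); returns when the fingers have stopped.
- env.dwell(seconds).
- env.inverse_kinematics(position, orientation): joint angles nearest the present ones, or None.
- telemetry.sense(): the state.
- vision.snapshot(name): name is "scene" or "top" or "wrist"; returns (picture, depth): 384x512x3 uint8, red, green, blue; 384x512 float32, mm along the optical axis (not along the pixel's ray), 0 where there is no reading.
- vision.get_calibration(name): a dict with "fovy" (degrees; the focal length in pixels is half the picture's height over the tangent of half this angle, whatever the lens; pixels are square), "cx", "cy" (the principal point, pixels), "world_from_camera" (4x4, takes a point from camera to world coordinates); the wrist camera has in their place "tool_from_camera" (4x4, takes a point from camera to tool coordinates, whose origin is the TCP and whose axes are the flange's). Camera axes: x right, y up, looking along -z (the intrinsics and any distortion apply to the point x, -y, -z); pixel columns grow to the right and rows downward; lengths in mm; the calibration is good to about 2 mm. A picture is of the moment at which its call begins: read the wrist's pose just before it. get_calibration takes no time and is no camera call.
A pose or a line that the arm cannot do raises env.Unreachable and nothing moves.
- env.close_job(): hands the job in; it is judged then, once.
Trained networks look in the newest picture that a camera, given by its name, has taken for a name from the list of things; names that differ only in an ending like _2 or _b are one class to them, and where a whole thing is asked for, a point or a joint stands for the part that bears it (a point fixed in the world has none). Each returns a list of dicts, best first, with "conf" (0 to 1); they miss things now and then, are a little off and sometimes report something else, mostly with a low value. They report only what shows in the picture. A call takes as long as a camera call. They do not tell look-alikes from the thing itself.
- vision.regions_of(camera, label): "pixels" (384x512 bool, what is visible of it) and "bbox" ([left, top, right, bottom] in pixels, round what is visible of it).
The state is a dict: "time_s": time; "joint_pos": joint angles; "qvel": joint speeds; "joint_efforts": joint torques, N m; "position": TCP position; "tool_rot": TCP orientation; "ft_force": force on the tool from outside, world axes, zero at the start; "wrist_torque": the same for the moment, N m; "finger_gap": finger opening in mm; "grip_force": force on a finger pad.
Only numpy, scipy, OpenCV 4.12 (cv2) and the standard library are available. Lean on these libraries where they do the work, as an engineer would, in place of code of your own. Each camera call takes 0.05 s, during which the arm holds its last target. There are 200 camera calls.

## Working session

There is one attempt and no reset: what is moved stays moved. The work goes in short steps, each a Python script; the robot and the scene stay as the last script left them, time stands still between calls to the robot, and variables do not carry over. Pictures are saved under pics/ and viewed, at most 10 in all, crops included, and the job is handed in when it is done.

```bash
mkdir -p pics
cat > h.py <<'E'
import numpy as np, cv2
from rig import env, telemetry, vision
from scipy.spatial.transform import Rotation as R
def K(name):
    c=vision.get_calibration(name); return c,192/np.tan(np.radians(c["fovy"])/2)
def world(name,d,T=None):
    c,f=K(name); v,u=np.mgrid[0:384,0:512]
    P=np.stack([(u-c["cx"])/f*d,-(v-c["cy"])/f*d,-d,np.ones_like(d)],-1)
    M=c["world_from_camera"] if T is None else T
    return (P@np.array(M).T)[...,:3]
def wristT():
    s=telemetry.sense(); c=vision.get_calibration("wrist")
    T=np.eye(4); o=np.array(s["tool_rot"]); 
    T[:3,:3]=o if o.shape==(3,3) else (R.from_euler('xyz',o).as_matrix() if o.size==3 else R.from_quat(o).as_matrix())
    T[:3,3]=s["position"]; return T@np.array(c["tool_from_camera"])
def save(n,p): cv2.imwrite("pics/"+n,p[...,::-1])
E
python3 - <<'E'
from h import *
s=telemetry.sense(); print(s)
ims=[]
for n in("scene","top"):
    p,d=vision.snapshot(n); ims.append(p); W=world(n,d); print(n,vision.get_calibration(n))
    np.savez(n+".npz",p=p,d=d)
    for l in("leg","post","button","jar","can","carton","wrench"):
        for r in vision.regions_of(n,l):
            m=r["pixels"]&(d>0)
            q=W[m]
            if len(q): print(n,l,round(r["conf"],2),np.round(r["bbox"]),np.round(np.median(q,0)),"lo",np.round(np.percentile(q,3,axis=0)),"hi",np.round(np.percentile(q,97,axis=0)))
save("a.png",cv2.resize(np.vstack(ims),(800//1*1,1200))[:600]); save("b.png",cv2.resize(ims[1],(800,600)))
E
```

```text
{'time_s': 0.0, 'joint_pos': array([ 1.28227390e+00,  9.18411075e-02,  1.23188013e+00,  2.45877202e-05,
        1.81979116e+00, -5.67079433e-02]), 'qvel': array([ 2.19813956e-03, -8.25439049e-04,  1.60339630e-03, -9.22202292e-05,
        2.77836590e-04, -4.12829261e-04]), 'joint_efforts': array([-1.98598675e-03, -4.58725047e+01, -4.18024242e+01, -3.02925828e-04,
        1.16160396e-02,  1.74244150e-05]), 'position': array([137.7652579 , 583.68316685, 230.16474406]), 'tool_rot': array([-3.13967735e+00, -1.32609000e-04,  2.90978408e+00]), 'ft_force': array([1.15085937, 0.15768129, 0.39516573]), 'wrist_torque': array([ 0.01247514, -0.03124452,  0.01928218]), 'grip_force': 0.0, 'finger_gap': 85.3905564226265}
scene {'fovy': 42.65861046249757, 'cx': 253.84936388202706, 'cy': 192.01669119496077, 'world_from_camera': array([[ 7.46486962e-01, -4.85630526e-01,  4.54884829e-01,
         1.26389615e+03],
       [ 6.65372815e-01,  5.38603926e-01, -5.16899243e-01,
        -8.48329160e+02],
       [ 6.01929674e-03,  6.88526545e-01,  7.25186159e-01,
         1.30897654e+03],
       [ 0.00000000e+00
[... 1157 characters left out ...]
.    3.] hi [ 589. -119.  193.]
top leg 0.32 [378. 174. 416. 211.] [ 513. -414.   60.] lo [ 466. -460.   18.] hi [ 563. -374.   65.]
top post 0.89 [162. 221. 228. 288.] [310. 209.  12.] lo [223. 133.   5.] hi [389. 303. 168.]
top post 0.61 [184. 153. 234. 203.] [549. 177.   9.] lo [485. 115.   3.] hi [617. 248. 128.]
top jar 0.9 [254. 127. 276. 150.] [672.   4.  84.] lo [649. -23.  33.] hi [703.  29.  89.]
top can 0.61 [124. 172. 155. 198.] [515. 378. 116.] lo [489. 360.   7.] hi [545. 415. 123.]
top carton 0.66 [377. 172. 415. 210.] [ 513. -414.   60.] lo [ 466. -461.   15.] hi [ 562. -374.   65.]
top wrench 0.81 [256. 173. 271. 215.] [512.  -2.   7.] lo [425. -15.  -1.] hi [573.  17.  12.]
```

View pics/a.png

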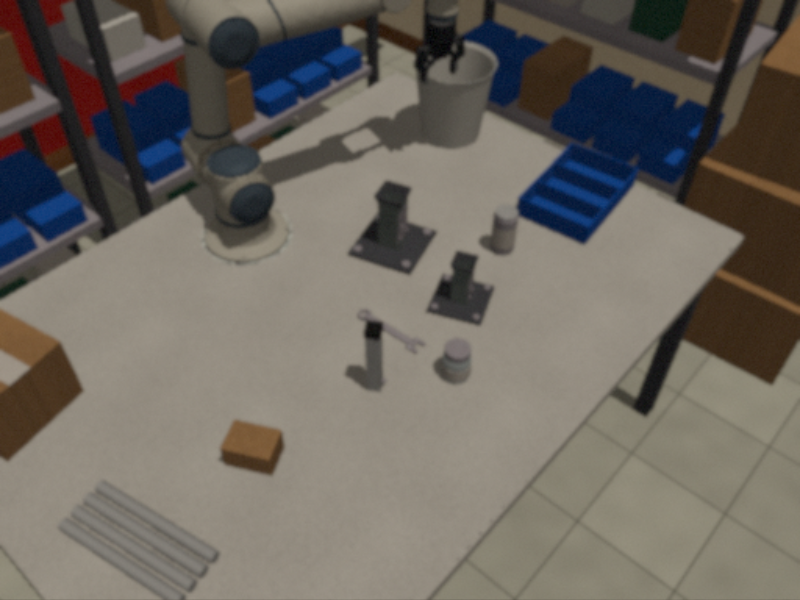

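View pics/b.png

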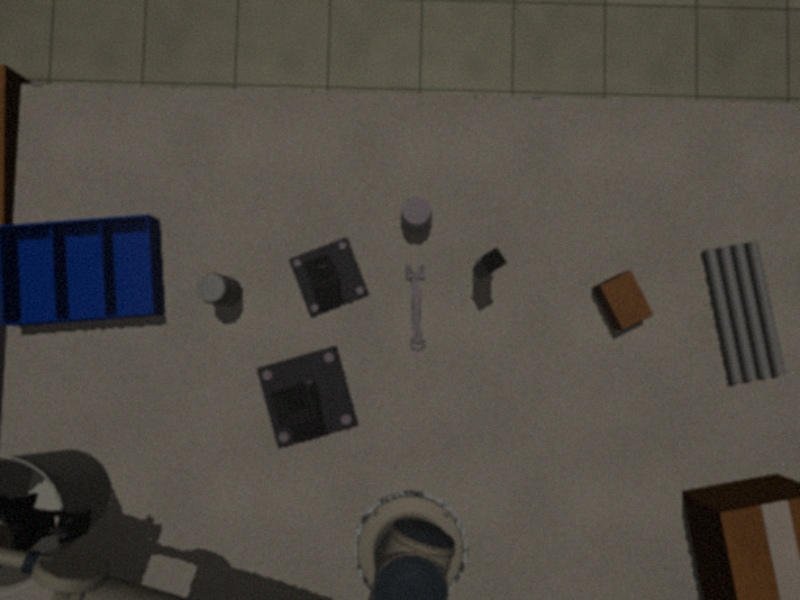

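The posts are at (209,178) and (195,254) in the top picture (512-wide). The smaller one, at about (549,177) mm, is 129 mm high with a 130 mm base, so it fits the description. The other is 168 mm high. The leg is near (571,-136) mm. Next I plan wrist views to find the button side and the hole.

```bash
cat >> h.py <<'E'
def lookat(target,az,el,dist):
    """tool poses putting the wrist camera at azimuth/elevation from target; yields (pos,rpy,q)"""
    t=np.array(target,float); a,e=np.radians([az,el])
    z=np.array([np.cos(e)*np.cos(a),np.cos(e)*np.sin(a),np.sin(e)])  # camera z (backwards)
    C=np.array(vision.get_calibration("wrist")["tool_from_camera"]); out=[]
    x0=np.array([-np.sin(a),np.cos(a),0]); y0=np.cross(z,x0); q0=telemetry.sense()["joint_pos"]
    for r in range(0,360,30):
        c,s=np.cos(np.radians(r)),np.sin(np.radians(r))
        T=np.eye(4); T[:3,:3]=np.c_[c*x0+s*y0,-s*x0+c*y0,z]; T[:3,3]=t+dist*z
        T=T@np.linalg.inv(C); rpy=R.from_matrix(T[:3,:3]).as_euler('xyz')
        q=env.inverse_kinematics(T[:3,3],rpy)
        if q is not None: out.append((np.abs(np.array(q)-q0).max(),r,T[:3,3],rpy,q))
    return sorted(out,key=lambda o:o[0])
E
python3 - <<'E'
from h import *
print(K("wrist"))
for n,t in(("leg",(571,-136,80)),("post",(550,178,70))):
  for el in (45,60):
    for az in range(0,360,30):
      o=lookat(t,az,el,300)
      if o: print(n,el,az,[(x[1],round(x[0],2),np.round(x[2])) for x in o[:2]])
d=np.load("top.npz"); W=world("top",d["d"])
for n,(x,y),lo,hi in(("base",(550,178),3,15),("posttop",(555,178),105,135),("legtop",(571,-136),175,200)):
  m=(abs(W[...,0]-x)<110)&(abs(W[...,1]-y)<110)&(W[...,2]>lo)&(W[...,2]<hi)&(d["d"]>0)
  if n=="base": m&=W[...,2]>4
  r=cv2.minAreaRect(W[m][:,:2].astype(np.float32)); print(n,m.sum(),r)
E
```

```text
({'fovy': 60.3115488496324, 'cx': 254.96789964713733, 'cy': 188.80661361602787, 'tool_from_camera': array([[ 7.68881638e-05,  9.64856443e-01,  2.62777544e-01,
         6.77916755e+01],
       [ 9.99999931e-01, -1.69483886e-04,  3.29706488e-04,
        -2.11601023e-01],
       [ 3.62655989e-04,  2.62777500e-01, -9.64856390e-01,
        -1.41924275e+02],
       [ 0.00000000e+00,  0.00000000e+00,  0.00000000e+00,
         1.00000000e+00]])}, np.float64(330.47551605168667))
leg 45 0 [(180, np.float64(1.49), array([ 654., -136.,  203.])), (210, np.float64(1.55), array([ 657., -150.,  200.]))]
leg 45 30 [(180, np.float64(1.34), array([643., -95., 203.])), (210, np.float64(1.39), array([ 652., -106.,  200.]))]
leg 45 60 [(150, np.float64(1.15), array([602., -55., 200.])), (270, np.float64(1.21), array([647., -61., 183.]))]
leg 45 90 [(240, np.float64(1.1), array([595., -43., 192.])), (150, np.float64(1.1), array([557., -51., 200.]))]
leg 45 120 [(210, np.float64(1.11), array([541., -55., 200.])), (180, np.float64(1.17), array([530., -64., 203.]))]
leg 45 150 [(180, np.float64(1.41), array([
[... 4645 characters left out ...]
., 101., 196.]))]
post 60 270 [(60, np.float64(1.5), array([574.,  93., 189.])), (270, np.float64(1.51), array([522., 105., 196.]))]
post 60 300 [(30, np.float64(1.42), array([609., 104., 184.])), (60, np.float64(1.43), array([614., 117., 189.]))]
post 60 330 [(30, np.float64(1.25), array([638., 144., 184.])), (0, np.float64(1.31), array([634., 130., 182.]))]
base 1336 ((550.8177490234375, 178.802978515625), (220.81570434570312, 215.5301971435547), 89.27757263183594)
posttop 223 ((552.8201904296875, 181.31483459472656), (54.73477554321289, 54.117897033691406), 21.641298294067383)
legtop 154 ((573.4830322265625, -137.90951538085938), (33.68389129638672, 34.493553161621094), 33.12165451049805)
```

Run:
```python
from h import *
p=telemetry.sense()["position"]
env.move_linear([p[0],p[1],p[2]+130],max_speed=250)
tiles=[]
for i,(n,t,az) in enumerate((("post",(552,180,75),67),("leg",(572,-137,75),78),("leg",(572,-137,75),258),("post",(552,180,75),247))):
    o=[x for D in (400,360,330) for x in lookat(t,az,45,D) if x[2][2]>235]
    if not o: print("none",az); continue
    o=min(o,key=lambda x:x[0]); print(n,az,o[1],np.round(o[2]),round(o[0],2))
    env.move_joints(o[4]); env.dwell(0.2)
    T=wristT(); pic,d=vision.snapshot("wrist"); np.savez(f"w{i}.npz",p=pic,d=d,T=T)
    tiles.append(cv2.resize(pic,(400,300),interpolation=cv2.INTER_AREA))
    for l in ("button",n):
        for r in vision.regions_of("wrist",l):
            m=r["pixels"]&(d>0); q=world("wrist",d,T)[m]
            if len(q): print(" ",l,round(r["conf"],2),np.round(r["bbox"]),np.round(np.median(q,0)))
save("w.png",np.vstack([np.hstack(tiles[:2]),np.hstack(tiles[2:4])]))
print(telemetry.sense()["time_s"])
```

```text
post 67 180 [612. 321. 268.] 0.74
  post 0.71 [188.  87. 322. 240.] [561. 199.   8.]
  post 0.57 [  0. 116. 175. 302.] [325. 236.  15.]
leg 78 180 [605.  14. 268.] 0.84
  button 0.63 [260. 148. 271. 156.] [ 588. -124.   25.]
  leg 0.71 [225. 257. 289. 306.] [ 512. -410.   59.]
  leg 0.69 [228. 135. 275. 282.] [ 575. -126.  130.]
leg 258 270 [ 509. -302.  248.] 1.32
  button 0.64 [160. 165. 304. 210.] [ 568. -148.  132.]
  button 0.42 [103. 199. 199. 272.] [548. 165.  23.]
  leg 0.86 [158. 161. 304. 212.] [ 569. -147.  130.]
post 247 300 [460.  21. 240.] 0.83
  post 0.94 [179. 322. 279. 346.] [384. 212.  10.]
  post 0.63 [208. 147. 340. 268.] [540. 167.   9.]
8.6
```

View pics/w.png

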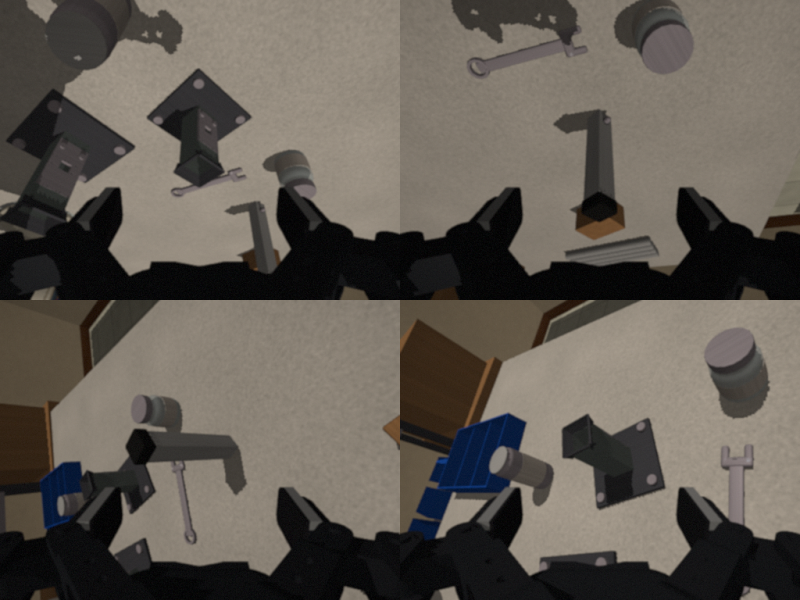

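Top-left tile: the smaller post stands at tile (199,130), with its latch hole at about (207,127) on the face with normal near 22°. The taller look-alike is at tile (62,165). Top-right tile: the leg stands with its button at tile (206,118), on the side towards 33–43°. Next I check a crop and measure both from straight above.

Run:
```python
from h import *
z=np.load("w0.npz"); z1=np.load("w1.npz")
c0=cv2.resize(z["p"][80:260,180:340],(400,450),interpolation=cv2.INTER_CUBIC); c1=cv2.resize(z1["p"][130:290,190:332],(400,450),interpolation=cv2.INTER_CUBIC)
save("crop.png",np.hstack([c0,c1]))
def down(t,yaw,h):
    T=[ (yaw+k*np.pi/2) for k in (-2,-1,0,1)]
    return T
for k in (-2,-1,0,1):
    r=[]
    for (x,y,z0),yw in (((552,180,300),np.radians(21.6)),((573,-138,300),np.radians(33))):
        w=(yw+k*np.pi/2+np.pi)%(2*np.pi)-np.pi
        q=env.inverse_kinematics([x,y,z0],[np.pi,0,w]); r.append(None if q is None else np.round(q,2))
    print(k,r)
```

```text
-2 [array([ 0.26,  0.06,  1.14,  0.  ,  1.94, -1.69]), array([-0.29,  0.09,  1.11,  0.  ,  1.94, -2.44])]
-1 [None, array([-0.29,  0.09,  1.11, -0.  ,  1.94,  2.27])]
0 [array([ 0.26,  0.06,  1.14, -0.  ,  1.94,  1.45]), array([-0.29,  0.09,  1.11, -0.  ,  1.94,  0.7 ])]
1 [array([ 0.26,  0.06,  1.14, -0.  ,  1.94, -0.12]), array([-0.29,  0.09,  1.11,  0.  ,  1.94, -0.87])]
```

View pics/crop.png

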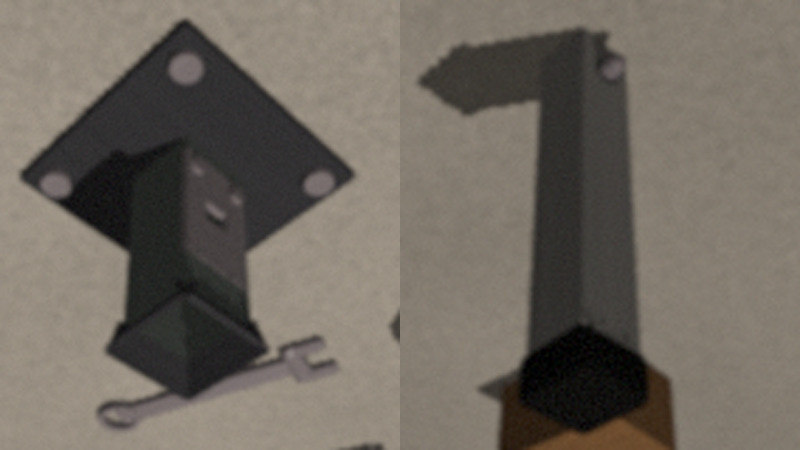

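Crop: the latch hole shows at crop (215,213) on the lighter plate of the smaller post, and the button at crop (612,67) on the leg. Now the views from above, post first and then leg.

```bash
cat >> h.py <<'E'
def topfit(W,ok,c,lo,hi,rad):
    m=ok&(np.hypot(W[...,0]-c[0],W[...,1]-c[1])<rad)&(W[...,2]>lo)&(W[...,2]<hi)
    r=cv2.minAreaRect(W[m][:,:2].astype(np.float32)); a=r[2]%90
    return m,np.round(r[0],1),np.round(r[1],1),round(a,1),np.round(np.median(W[m][:,2]),1)
E
python3 - <<'E'
from h import *
z=np.load("w0.npz"); W=world("wrist",z["d"],z["T"]); c,f=K("wrist")
m,*r=topfit(W,z["d"]>0,(552,180),120,140,50); print("w0 top",m.sum(),r)
yaw=np.radians(21.6); n=np.array([np.cos(yaw),np.sin(yaw),0])
f_pts=W[140:190,250:285].reshape(-1,3); s=(f_pts-[552,180,0])@n; print("face offs",np.percentile(s,[10,50,90]))
ray=z["T"][:3,:3]@np.array([(266-c["cx"])/f,-(165.2-c["cy"])/f,-1]); o=z["T"][:3,3]
for off in (20.5,22.5,24.5):
    t=(np.array([552,180,0])@n+off-o@n)/(ray@n); print("hole",off,np.round(o+t*ray,1))
for n_,(x,y),yw,lo,hi in(("m",(552,180),21.6,121,140),("l",(573,-138),33,180,200)):
    env.movep([x,y,330 if n_=="l" else 300],[np.pi,0,np.radians(yw)]); env.dwell(.3)
    T=wristT(); p,d=vision.snapshot("wrist"); np.savez(n_+".npz",p=p,d=d,T=T); W=world("wrist",d,T)
    m,*r=topfit(W,d>0,(x,y),lo,hi,50); print(n_,m.sum(),r)
    q=p.copy(); cs,_=cv2.findContours(m.astype(np.uint8),cv2.RETR_EXTERNAL,cv2.CHAIN_APPROX_NONE); cv2.drawContours(q,cs,-1,(255,0,0),1); cv2.imwrite(n_+"_.png",q)
a=cv2.imread("m_.png");b=cv2.imread("l_.png"); save("ml.png",cv2.resize(np.hstack([a,b]),(800,300)))
print(telemetry.sense()["time_s"])
E
```

```text
w0 top 881 [array([550.6, 183.2]), array([54.3, 54.6]), 22.4, np.float64(125.9)]
face offs [ 6.74644046 20.06350442 23.26926257]
hole 20.5 [569.7 191.1  53.6]
hole 22.5 [570.7 193.9  57. ]
hole 24.5 [571.7 196.8  60.5]
m 1361 [array([550.6, 183.3]), array([54.3, 53.9]), 22.4, np.float64(126.5)]
l 1460 [array([ 572.2, -136.3]), array([34. , 33.2]), 32.9, np.float64(189.1)]
11.5917
```

View pics/ml.png

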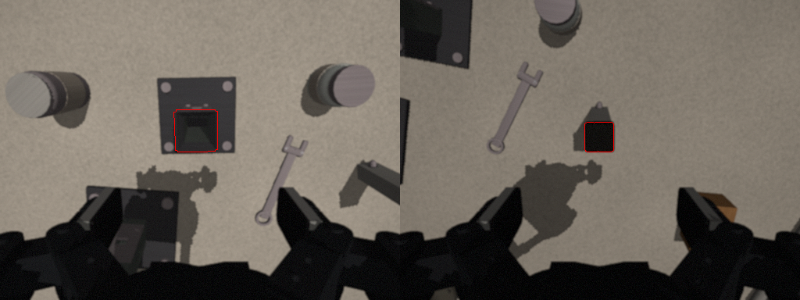

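The outlines hug the mouth rim, left tile (196,131), and the rubber foot, right tile (599,137). The smaller post, with a 54 mm rim at z≈127, is confirmed. Grasp next.

Run:
```python
from h import *
o=[np.pi,0,np.radians(32.9)]
env.move_linear([572.2,-136.3,250],o,max_speed=200)
print(env.move_linear([572.2,-136.3,136],o,max_speed=120,contact_N=8))
f0=telemetry.sense()["ft_force"]; env.grip(24,70); s=telemetry.sense(); print(s["finger_gap"],s["grip_force"],s["ft_force"]-f0,s["position"])
env.move_linear([572.2,-136.3,170],o,max_speed=60); env.dwell(.2); s=telemetry.sense(); print(s["ft_force"]-f0,s["finger_gap"],s["grip_force"])
env.move_linear([572.2,-136.3,320],o,max_speed=200)
env.movep([550.6,183.3,320],[np.pi,0,np.radians(22.4)]); env.dwell(.4)
s=telemetry.sense(); print(s["position"],s["tool_rot"],s["ft_force"],s["wrist_torque"],s["finger_gap"],s["time_s"])
p,d=vision.snapshot("wrist"); save("held.png",p)
```

```text
False
32.918233161445755 56.973992586135864 [-0.64070035 -0.81218783  2.43453838] [ 572.43632204 -136.35520614  136.51264304]
[-1.48137776 -0.07911312 -3.19163176] 32.53217329468564 57.42292284965515
[550.79330994 182.7948463  320.01209349] [ 3.14155422e+00 -4.28944855e-05  3.90130699e-01] [-0.38431054 -0.13588774 -2.45023121] [-0.03716634  0.00585195 -0.00692495] 32.958169225200486 17.225
```

View pics/held.png

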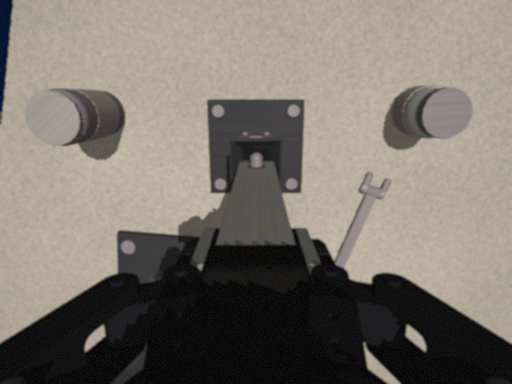

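The held leg hangs straight in the pads. Its button, at (256,160), points to the hole side, and the mouth behind it is centred on column 256. Start the insertion.

```bash
cat >> h.py <<'E'
O=[np.pi,0,np.radians(22.4)]
n=np.array([np.cos(O[2]),np.sin(O[2]),0]); b=np.array([-n[1],n[0],0])
def st(f0):
    s=telemetry.sense(); f=s["ft_force"]-f0
    print("t%.1f z%.1f  Fx %.1f Fy %.1f Fz %.1f tq %s"%(s["time_s"],s["position"][2],f@n,f@b,f[2],np.round(s["wrist_torque"],2))); return s,f
E
python3 - <<'E'
from h import *
x,y=550.6,183.3
env.move_linear([x,y,272],O,max_speed=100); env.dwell(.3)
f0=telemetry.sense()["ft_force"]; np.save("f0.npy",f0); st(f0)
for z in (262,256,250,246,242,238):
    h=env.move_linear([x,y,z],O,max_speed=25,contact_N=11); s,f=st(f0)
    if h or abs(f[2])>9 or np.hypot(f[0],f[1])>8: print("stop",h,s["position"]); break
E
```

```text
t18.2 z272.7  Fx 0.0 Fy 0.0 Fz 0.0 tq [ 0.02  0.03 -0.06]
t18.8 z261.8  Fx -0.3 Fy 0.2 Fz -0.0 tq [0.01 0.   0.03]
t19.1 z255.7  Fx -0.5 Fy 0.8 Fz 0.2 tq [-0.03 -0.    0.  ]
t19.5 z249.7  Fx -0.1 Fy -0.2 Fz 0.5 tq [ 0.02 -0.03 -0.  ]
t19.9 z245.7  Fx -0.4 Fy 0.2 Fz 0.6 tq [ 0.01  0.   -0.04]
t20.2 z241.8  Fx -1.4 Fy 0.1 Fz 0.4 tq [-0.11  0.12 -0.06]
t20.5 z237.7  Fx -0.8 Fy 0.2 Fz 0.3 tq [-0.11  0.14  0.  ]
```

Run:
```python
from h import *
x,y=550.6,183.3; f0=np.load("f0.npy")
h=False
for z in (233,228,223,218,208,198,192):
    h=env.move_linear([x,y,z],O,max_speed=20,contact_N=12); s,f=st(f0)
    if h or f[2]>14 or np.hypot(f[0],f[1])>12: print("stop",h); h=True; break
if not h:
  for z in range(188,154,-4):
    h=env.move_linear([x,y,z],O,max_speed=12,contact_N=7); s,f=st(f0)
    if h or f[2]>12: print("contact",h,s["position"]); break
```

```text
t20.9 z232.5  Fx -0.8 Fy -0.5 Fz 1.6 tq [-0.09  0.17 -0.06]
t21.3 z227.1  Fx -0.5 Fy -0.1 Fz -1.0 tq [-0.11  0.08 -0.03]
t21.7 z222.5  Fx -1.5 Fy 0.4 Fz -1.1 tq [-0.09  0.09 -0.05]
t22.1 z217.5  Fx 0.1 Fy 0.7 Fz -1.0 tq [-0.1   0.05  0.04]
t22.7 z207.4  Fx -1.0 Fy 0.1 Fz -0.6 tq [-0.09  0.08 -0.03]
t23.4 z197.4  Fx -0.3 Fy -1.4 Fz -0.9 tq [-0.09  0.17  0.01]
t23.8 z191.4  Fx 0.3 Fy -0.0 Fz -1.5 tq [-0.01  0.09 -0.08]
t24.3 z187.9  Fx -1.0 Fy 0.2 Fz 0.9 tq [-0.04  0.18 -0.02]
t24.8 z183.6  Fx -0.4 Fy -0.3 Fz 0.2 tq [-0.1   0.12  0.01]
t25.3 z179.7  Fx 0.2 Fy -0.4 Fz 0.3 tq [-0.08  0.11 -0.03]
t25.8 z175.3  Fx -0.2 Fy -0.3 Fz -1.0 tq [ 0.    0.03 -0.02]
t26.2 z172.0  Fx -0.2 Fy 0.4 Fz -1.0 tq [ 0.02 -0.05  0.01]
t26.7 z168.5  Fx -0.6 Fy 0.0 Fz 2.5 tq [-0.   -0.09 -0.08]
t27.0 z168.3  Fx -0.8 Fy 0.7 Fz 7.5 tq [0.05 0.04 0.  ]
contact True [551.00488951 183.39746757 168.28007917]
```

Run:
```python
from h import *
x,y=550.6,183.3; f0=np.load("f0.npy"); z=telemetry.sense()["position"][2]
env.move_linear([x,y,z+1],O,max_speed=10); st(f0); z0=z+1
for i in range(1,20):
    env.move_linear([x,y,z0+0.5*i],O,max_speed=6); s,f=st(f0)
    if f[2]<-13.5: break
env.dwell(.4); s,f=st(f0); print(s["finger_gap"],s["grip_force"])
```

```text
t27.4 z168.7  Fx -0.5 Fy -0.6 Fz 1.6 tq [ 0.01 -0.02  0.03]
t27.6 z169.2  Fx -0.4 Fy 0.3 Fz 0.2 tq [-0.03  0.01 -0.01]
t27.9 z170.2  Fx 0.4 Fy 0.3 Fz -0.1 tq [ 0.05 -0.04 -0.01]
t28.1 z170.9  Fx -0.5 Fy -0.2 Fz -0.6 tq [-0.01 -0.02  0.02]
t28.4 z171.4  Fx -0.5 Fy -0.2 Fz -0.5 tq [ 0.02  0.   -0.04]
t28.6 z171.8  Fx 0.0 Fy 0.3 Fz 0.2 tq [-0.01 -0.07  0.01]
t28.9 z172.0  Fx 0.0 Fy -0.1 Fz -1.2 tq [ 0.02 -0.02  0.04]
t29.1 z172.2  Fx 1.0 Fy 0.1 Fz -4.0 tq [ 0.01 -0.2  -0.01]
t29.4 z172.4  Fx 1.4 Fy -0.9 Fz -6.8 tq [ 0.05 -0.21 -0.01]
t29.6 z172.6  Fx 1.6 Fy 0.2 Fz -11.9 tq [ 0.02 -0.36 -0.  ]
t29.9 z172.8  Fx 2.6 Fy -0.5 Fz -17.6 tq [ 0.16 -0.43 -0.02]
t30.2 z173.0  Fx 3.0 Fy -0.0 Fz -21.8 tq [ 0.13 -0.51  0.04]
32.765867897389086 58.80175709724426
```

The latch holds: the tug stopped at about 20 N within the 3 mm of play. Relieve it, let go, back away and look.

Run:
```python
from h import *
x,y=550.6,183.3; f0=np.load("f0.npy")
env.move_linear([x,y,170.2],O,max_speed=20); env.dwell(.2); st(f0)
env.move_linear([x,y,169.2],O,max_speed=10); env.dwell(.2); st(f0)
env.grip(85); s,_=st(f0); print(s["finger_gap"])
env.move_linear([x,y,300],O,max_speed=100); st(f0)
o=[q for q in lookat((552,182,90),45,40,380) if q[2][2]>230]; env.move_joints(o[0][4]); env.dwell(.3)
T=wristT(); p,d=vision.snapshot("wrist"); W=world("wrist",d,T)
c=cv2.resize(p,(800,600),interpolation=cv2.INTER_CUBIC); save("end.png",c)
m,*r=topfit(W,d>0,(551,183),200,250,50); print(r)
for q in vision.regions_of("wrist","button"): print(q["conf"],q["bbox"],np.round(np.median(W[q["pixels"]&(d>0)],0)))
```

```text
t30.8 z172.1  Fx -1.3 Fy 1.1 Fz -1.6 tq [0.12 0.18 0.01]
t31.2 z169.5  Fx 0.1 Fy 0.5 Fz -0.5 tq [-0.04  0.02  0.02]
t31.8 z169.3  Fx 0.1 Fy 0.3 Fz 3.8 tq [ 0.07 -0.   -0.01]
85.17607516721219
t33.3 z299.1  Fx -0.7 Fy -0.9 Fz 3.0 tq [-0.   -0.01 -0.03]Traceback (most recent call last):
  File "<stdin>", line 7, in <module>
IndexError: list index out of range
```

Run:
```python
from h import *
o=[q for az in (67,55,45,80) for D in (400,360) for q in lookat((552,180,90),az,45,D) if q[2][2]>245]
print(len(o)); q=min(o,key=lambda a:a[0]); x,y,_=telemetry.sense()["position"]
env.move_linear([x,y,340],O,max_speed=150); env.move_joints(q[4]); env.dwell(.3)
T=wristT(); p,d=vision.snapshot("wrist"); W=world("wrist",d,T)
save("end.png",cv2.resize(p,(800,600),interpolation=cv2.INTER_CUBIC))
m,*r=topfit(W,d>0,(551,183),205,250,50); print(r, telemetry.sense()["time_s"])
for q in vision.regions_of("wrist","button"): print(q["conf"],q["bbox"],np.round(np.median(W[q["pixels"]&(d>0)],0)))
```

```text
15
[array([546.2, 183.2]), array([34.3, 35. ]), 22.4, np.float64(218.5)] 34.7333
```

View pics/end.png

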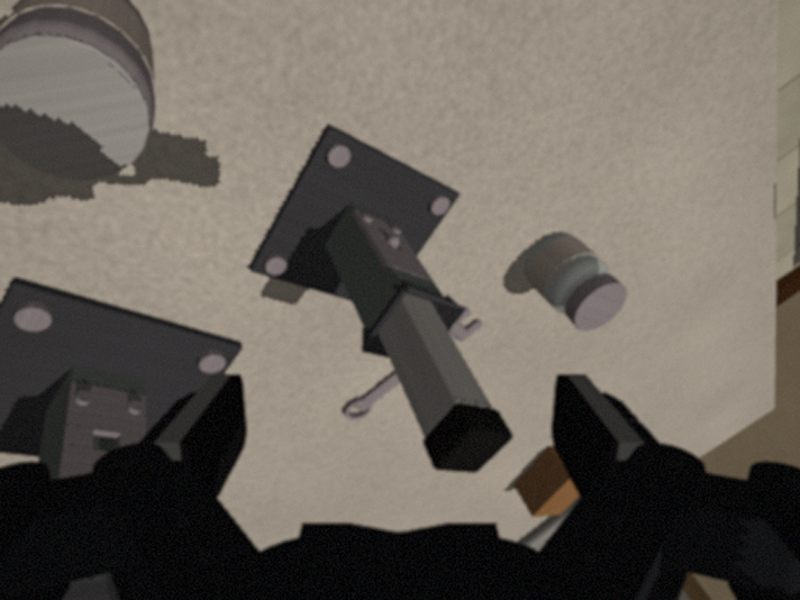

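The leg stands in the tube with its foot at (470,437), and the button sticks out through the hole at (395,238). The jar, can and wrench are undisturbed, so I hand it in.

```bash
python3 -c "
from h import *
print(env.close_job())"
```

```text
the job is handed in; nothing more can be done
None
```

The leg is latched in the smaller post's tube. The button came out through the hole and held a tug of about 20 N, more than the 15 N asked but under the 25 N limit. The leg is released and standing, and the job was handed in at about 35 s; no verdict came back.

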